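# Clamp a rock sample in the microscopy bench vise

### The arm

A 7-joint arm with a two-finger parallel gripper is mounted at the origin on the work surface. World frame = base frame: x ahead of the robot, y to its left, z up, the work surface at z = 0. Lengths are in m, angles in rad, forces in N, time in s.
With the tool pointing down it reaches from about 0.425 to 0.925 m from the base axis. Payload 6.8 kg.
Tool frame: the origin (TCP) lies where the fingers leave the gripper's body, on its centre line; the fingertips stand 73 mm ahead of it and the grasp point (between the pads) lies 54 mm ahead of it; z points along the fingers, y is the line along which they close (so a half turn about z gives the same grasp; the last joint's range is limited). The gripper opens to 85 mm and grips with 20 to 120 N. Pads are 22 mm wide; open, the fingers measure 114 mm over their backs; the gripper's body (76 mm by 85 mm) begins 54 mm behind the grasp point. The pads swing forward as they close: fully open they stand 13 mm farther back than shut.
Start: joints at [-1.385, 0.477, 0.022, 1.555, -0.011, 1.109, -0.083], TCP at [0.195, 0.646, 0.304] pointing down, gripper open.
Joint ranges: [-2.96, 2.96], [-0.34, 2.1], [-1.41, 1.46], [0.24, 2.44], [-1.37, 4.51], [0.17, 1.92], [-2.96, 2.96]. Speed limits (rad/s): [2.39, 2.39, 3.14, 3.14, 3.14, 3.14, 3.14].

### API

Orientations are given as a rotation vector (axis times angle).
In Python, from bench import r, camrig, workorder gives the robot as it stands (r), with the cameras (camrig) and the job (workorder).
- The arm moves only by the shell command python3 drive.py [OPENING] [FORCE], which reads ROWS from standard input. ROWS is a JSON object whose key "moves" holds a list of rows, 1 to 5 of them, each of 6 numbers: dx, dy, dz in m, then a rotation vector rx, ry, rz in rad; each row is the pose to reach, as a shift and turn from the pose commanded when the command began, along the tool's axes at that moment; what a row does not reach only later rows make up. A row lasts 1/10 s, in which the tool goes at most 0.05 m and 0.15 rad, less where a joint would pass 70% of its speed; a pose out of reach is approached as far as the arm can. OPENING is the finger opening in m, set as the command begins (- or left out keeps the last). The fingers move at their own pace and stop on an object; FORCE is the grip in N (left out, the last holds). Time passes only in rows, so rows that do not move let the fingers close. It prints the time, the measured TCP pose, the force, the opening and the grip force at its end. Input that does not fit is refused with a message, and nothing moves.
- r.get_obs(): the state, without advancing time (a new reading comes with each control period).
- camrig.grab_frame(name): name is "side" or "top" or "wrist"; returns (picture, depth): 480x640x3 uint8, blue, green, red; 480x640 float32, m along the optical axis (not along the pixel's ray), 0 where there is no reading.
- camrig.camera_info(name): a dict with "camera_matrix" (3x3 intrinsics, pixels), "R" (3x3) and "t" (3): a world point X has camera coordinates R X + t. Camera axes: x right, y down, z forward; pixel columns grow to the right and rows downward; lengths in m; the calibration is good to about 2 mm. A picture is of the moment at which its call begins: read the wrist's pose just before it. camera_info takes no time and is no camera call; for the wrist camera it gives the pose at the moment of the call.
- workorder.hand_in(): hands the job in; it is judged then, once.
The state is a dict: "clock": time; "joints": joint angles; "qvel": joint speeds; "tau": joint torques, N m; "tcp_pos": TCP position; "orientation": TCP orientation; "contact_force": force on the tool from outside, world axes, zero at the start; "moment": the same for the moment, N m; "grip_width": finger opening in m; "gripper_force": force on a finger pad.
Only numpy, scipy, OpenCV 4.12 (cv2) and the standard library are available. Lean on these libraries where they do the work, as an engineer would, in place of code of your own. Each camera call takes 0.05 s, during which the arm holds its last target. There are 200 camera calls.

### The job

Clamp the upright block of banded rock in the bench vise, ready for the stereo microscope. Set it down, without dropping it, standing on the two parallels at the middle of the jaws with one of its wider sides flat against the fixed jaw; only then slide the moving jaw up until it meets the rock, and swing the cam lever round to its stop so that the rock is held tight. Leave the other samples and containers where they are.

Things in the scene. Friction and masses are not known exactly. Their poses are not given: they have to be found in the camera images.
- stone: Sawn block of grey banded rock standing on the bench, 66 (its x) x 40 (its y) x 60 (z) mm, about 0.43 kg. Origin at the centre of its underside, z up. It stays this way up in the vise.
- vise: Cam-action vise bolted to the bench: iron-grey base 90 (x) x 240 (y) x 35 mm, lugs 130 wide and 12 high. Origin at the centre of its underside; x across the jaws, y along the travel with the fixed jaw at +y, z up. The bed is its flat top, 35 mm above the bench. Both jaws are 90 mm wide and reach 85 mm above the bench, so the seated rock stands 26 mm proud.
- parallel_a: Fixed steel parallel on the vise's bed: bar 100 mm (x) x 8 (y) x 16 (z), its middle 8 mm in front of the fixed jaw's face, its top 51 mm above the bench. Origin at the centre of its underside, axes as the vise's.
- parallel_b: The second parallel, same size, its middle 32 mm in front of the fixed jaw's face.
- fixed_jaw: The fixed jaw. Origin on its flat clamping face, at mid width and bed level, 85 mm in +y from the vise's origin; axes as the vise's. The face looks to -y; the jaw is 33 mm thick.
- jaw: The moving jaw, a ground steel plate 90 x 12 x 50 mm in front of the carriage. Origin on its clamping face, which looks to +y, at mid width and bed level; axes as the vise's.
- carriage (a joint): Opening of the vise in m with the lever at 0 (range 0 to 0.09, starts 0.058 to 0.078): from the fixed jaw's face to the moving jaw's. The carriage, an iron-grey block 82 mm wide, 55 long, top 75 mm above the bench, carries jaw and lever; pushed along y it slides at about 14 N, more when quick (20 N per m/s), and stays where left.
- carriage_back (a point): Middle of the carriage's flat back, which looks to -y, 60 mm above the bench; push it towards +y to close the vise. With the lever at 0 the moving jaw's face is 69 mm in front of it. The space behind it is free above the bed.
- lever (a joint): Cam lever, rad: 0 open, 1.57 at its stop, clamped; starts 0 to 0.25. Turns counter-clockwise seen from above on an upright pivot 27 mm in +y from the carriage's back: points to the vise's -x at 0, to -y at 1.57. About 2 N at the knob; stays where left. Its cam moves the jaw 5 mm forward from the carriage, 3.2 mm per rad; once the jaw bears on the rock the carriage gives at 14 N: the grip.
- lever_knob (a point): Middle of the black knob on the lever's end, 112 mm from the pivot, 103 mm above the bench. Knob upright, 24 mm diameter, 25 high, its top 116 mm above the bench. The lever's bar is 13 mm wide and 10 thick, its middle 87 mm above the bench.
- core: Bystander: drilled rock core standing upright, 48 mm diameter, 80 high. Origin at the centre of its underside.
- jar: Bystander: closed sample jar, 54 mm diameter, 75 high. Origin at the centre of its underside.
- slide_box: Bystander: flat closed box for microscope slides, 95 x 170 x 35 mm. Origin at the centre of its underside.
- dish: Bystander: closed shallow dish, 94 mm diameter, 18 high. Origin at the centre of its underside.

How it is judged:
By the outcome, as a careful person would: the job done as asked, in the order asked, and still so for the second after the job is handed in, with the robot touching nothing.
It also fails if it takes over 67 s, if anything falls off the work surface, if the arm or the gripper's body presses on something with over 40 N, if the wrist force passes 120 N, or if a joint passes its speed limit or range.

## Working session

There is one attempt and no reset: what is moved stays moved. The work goes in short steps, Python scripts to look and compute and a shell command to move; the robot and the scene stay as the last step left them, time stands still between calls to the robot, and variables do not carry over. Pictures are saved under pics/ and viewed, at most 13 in all, crops included, and the job is handed in when it is done.

```bash
ls; mkdir -p pics; python3 - <<'E'
from bench import r, camrig, workorder
import cv2,numpy as np
o=r.get_obs();print({k:np.round(v,3) for k,v in o.items()})
for n in("top","side"):
    p,d=camrig.grab_frame(n);cv2.imwrite(f"pics/{n}0.png",p);np.save(f"{n}0.npy",d)
    print(n,camrig.camera_info(n))
E
```

```text
bench.py
drive.py
pics
{'clock': np.float64(0.0), 'joints': array([-1.385,  0.478,  0.022,  1.556, -0.012,  1.109, -0.083]), 'qvel': array([-0.001, -0.   , -0.   ,  0.001, -0.001,  0.001,  0.001]), 'tau': array([-1.0000e-03, -5.9646e+01,  1.6080e+00, -2.8117e+01,  1.2000e-02,
        1.0000e-02, -0.0000e+00]), 'tcp_pos': array([0.195, 0.646, 0.303]), 'orientation': array([-4.600e-01, -3.108e+00,  3.000e-03]), 'contact_force': array([0.251, 0.293, 0.175]), 'moment': array([ 0.005, -0.004, -0.017]), 'gripper_force': np.float64(0.0), 'grip_width': np.float64(0.085)}
top {'camera_matrix': array([[471.13568789,   0.        , 330.54102387],
       [  0.        , 471.13568789, 239.39833   ],
       [  0.        ,   0.        ,   1.        ]]), 'R': array([[-0.01423797, -0.99962085,  0.02356761],
       [-0.99018099,  0.0108176 , -0.13937213],
       [ 0.13906434, -0.02532057, -0.98995958]]), 't': array([-0.08450802,  0.64105361,  0.94511233])}
side {'camera_matrix': array([[476.30370653,   0.        , 322.44128538],
       [  0.        , 476.30370653, 234.56703533],
       [  0.        ,   0.        ,   1.        ]]), 'R': array([[-0.89394838, -0.44814989, -0.00423954],
       [-0.29325144,  0.59206536, -0.7506412 ],
       [ 0.33890985, -0.66979123, -0.66069647]]), 't': array([0.50949317, 0.30101553, 0.70307927])}
```

View pics/top0.png

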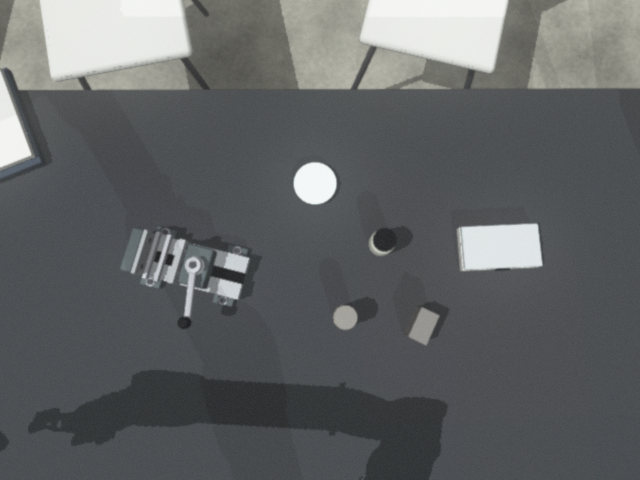

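View pics/side0.png

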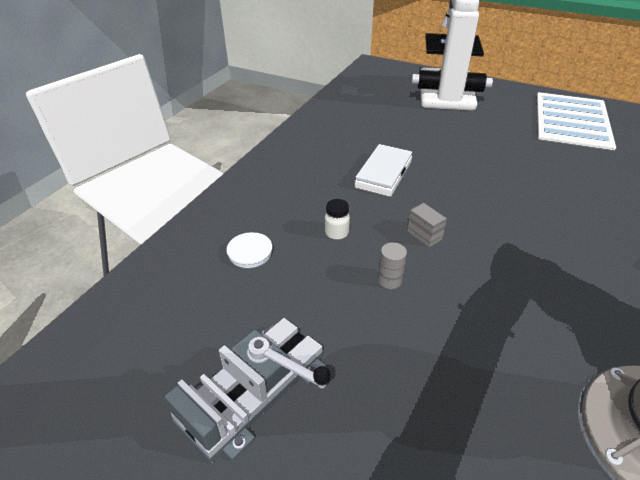

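The top view shows the stone at about (424,325) and the core at (345,317). The vise spans x 125–250 and y 225–305, with the fixed jaw on the left and the knob at (184,323). Next I'll measure the stone and vise from depth.

```bash
cat > h.py <<'E'
import numpy as np,cv2
from scipy.spatial.transform import Rotation as Ro
def cloud(d,c):
    K,R,t=c["camera_matrix"],c["R"],c["t"]
    v,u=np.mgrid[:480,:640]
    X=np.stack([(u-K[0,2])*d/K[0,0],(v-K[1,2])*d/K[1,1],d],-1)
    return (X-t)@R
def ray(uv,z,c):
    K,R,t=c["camera_matrix"],c["R"],c["t"]
    D=R.T@np.linalg.inv(K)@[uv[0],uv[1],1]; C=-R.T@t
    return C+D*(z-C[2])/D[2]
def top(P,lo,hi,box,c,z):
    "min-area rect of points at height lo..hi inside xy box; pixels recast at plane z"
    m=(P[...,2]>lo)&(P[...,2]<hi)&(P[...,0]>box[0])&(P[...,0]<box[1])&(P[...,1]>box[2])&(P[...,1]<box[3])
    n,l,s,_=cv2.connectedComponentsWithStats(m.astype(np.uint8))
    k=1+np.argmax(s[1:,4]); v,u=np.nonzero(l==k)
    q=np.array([ray(p,z,c)[:2] for p in zip(u,v)],np.float32)
    return cv2.minAreaRect(q*1000), q.mean(0), len(u)
E
python3 - <<'E'
from bench import r, camrig, workorder
from h import *
for n in("top","side"):
    c=camrig.camera_info(n);P=cloud(np.load(n+"0.npy"),c)
    b=(.2,.9,-.5,.5)
    if n=="top":
        for uv,z in [((424,325),.06),((345,317),.08),((184,323),.116),((193,264),.09),((236,274),.035),((315,183),.018),((383,240),.075),((500,247),.035)]: print(uv,np.round(ray(uv,z,c),3),np.round(P[uv[1],uv[0]],3))
    print(n,"stone",top(P,.05,.07,(.2,.7,-.35,-.1),c,.06))
    print(n,"fixedjaw",top(P,.080,.092,(.2,.8,.26,.6),c,.085))
    print(n,"carr",top(P,.068,.0785,(.2,.8,.1,.4),c,.075))
    print(n,"knob",top(P,.109,.125,(.2,.8,.1,.4),c,.116))
    print(n,"base",top(P,.029,.041,(.2,.8,.0,.4),c,.035))
E
```

```text
(424, 325) [ 0.46 -0.28  0.06] [ 0.46  -0.28   0.057]
(345, 317) [ 0.479 -0.118  0.08 ] [ 0.479 -0.118  0.078]
(184, 323) [0.473 0.189 0.116] [0.473 0.189 0.116]
(193, 264) [0.588 0.182 0.09 ] [0.587 0.18  0.098]
(236, 274) [0.57  0.106 0.035] [0.571 0.109 0.022]
(315, 183) [ 0.769 -0.061  0.018] [ 0.771 -0.061  0.013]
(383, 240) [ 0.633 -0.199  0.075] [ 0.634 -0.199  0.074]
(500, 247) [ 0.621 -0.455  0.035] [ 0.621 -0.456  0.032]
top stone (((459.1158447265625, -277.4827575683594), (41.81526565551758, 66.15460968017578), 63.30985641479492), array([ 0.45903063, -0.27760008], dtype=float32), 673)
top fixedjaw (((617.6325073242188, 301.038330078125), (32.8509407043457, 89.7574691772461), 74.93241119384766), array([0.6175161, 0.301025 ], dtype=float32), 648)
top carr (((586.331298828125, 183.8634033203125), (61.06943130493164, 88.1468505859375), 75.5414810180664), array([0.5883967 , 0.18237175], dtype=float32), 855)
top knob (((474.3771667480469, 189.7641143798828), (21.67436981201172, 20.722618103027344), 45.531044006347656), array([0.47436494, 0.19034389], dtype=float32), 111)
top bas
[... 290 characters left out ...]
4, -0.27346566], dtype=float32), 499)
side fixedjaw (((617.8094482421875, 304.0556640625), (33.62812805175781, 92.6984634399414), 74.55819702148438), array([0.6158771, 0.304094 ], dtype=float32), 1447)
side carr (((584.3848876953125, 184.2972412109375), (54.76854705810547, 84.39361572265625), 74.71705627441406), array([0.58526385, 0.18867275], dtype=float32), 965)
side knob (((473.38531494140625, 195.90660095214844), (22.06496810913086, 23.47296905517578), 26.46611976623535), array([0.47327024, 0.19513279], dtype=float32), 195)
side base (((600.408447265625, 238.31124877929688), (169.62315368652344, 94.28794860839844), 75.61593627929688), array([0.58447725, 0.2448401 ], dtype=float32), 1441)
```

```bash
cat >> h.py <<'E'
def go(x,y,z,yaw):
    "shift and turn in the tool's axes to TCP x,y,z with tool y at angle yaw (deg), pointing down"
    from bench import r, camrig, workorder
    o=r.get_obs(); R=Ro.from_rotvec(o["orientation"])
    a=np.radians(yaw); Y=np.array([np.cos(a),np.sin(a),0]); Z=np.array([0,0,-1.]); 
    T=Ro.from_matrix(np.column_stack([np.cross(Y,Z),Y,Z]))
    d=R.inv().apply(np.array([x,y,z])-o["tcp_pos"])
    print("go",np.round(d,4),np.round((R.inv()*T).as_rotvec(),3),"tcp",np.round(o["tcp_pos"],4))
E
cat > go.py <<'E'
import sys; from h import go
go(*map(float,sys.argv[1:5]))
E
echo '{"moves":[[-0.04, -0.03, 0, 0, 0, 0.08], [-0.08, -0.06, 0, 0, 0, 0.16], [-0.12, -0.09, 0, 0, 0, 0.24], [-0.16, -0.13, 0, 0, 0, 0.32], [-0.2, -0.16, 0, 0, 0, 0.4]]}' | python3 drive.py
python3 go.py .5 .2 .3 20
```

```text
clock: 0.6
tcp_pos: [0.3371, 0.4381, 0.3036]
orientation: [-1.072, -2.952, 0.001]
contact_force: [1.1, 1.1, -0.8]
grip_width: 0.0856
gripper_force: 0.0
go [-0.2777 -0.0781  0.0036] [-0.001  0.     0.525] tcp [0.3371 0.4381 0.3036]
```

```bash
echo '{"moves":[[-0.048, -0.012, 0, 0, 0, 0.09], [-0.096, -0.025, 0, 0, 0, 0.18], [-0.14, -0.038, 0, 0, 0, 0.27], [-0.19, -0.05, 0, 0, 0, 0.36], [-0.23, -0.065, 0, 0, 0, 0.45]]}' | python3 drive.py
python3 go.py .46 -.2 .3 -26.7
```

```text
clock: 1.1
tcp_pos: [0.4733, 0.241, 0.3039]
orientation: [1.706, 2.637, 0.0]
contact_force: [0.3, -0.2, 0.2]
grip_width: 0.0851
gripper_force: 0.0
go [-0.3968 -0.1929  0.0039] [0.    0.    0.888] tcp [0.4733 0.241  0.3039]
```

```bash
echo '{"moves":[[-0.04, -0.02, 0, 0, 0, 0.09], [-0.08, -0.04, 0, 0, 0, 0.18], [-0.12, -0.06, 0, 0, 0, 0.27], [-0.16, -0.08, 0, 0, 0, 0.36], [-0.2, -0.1, 0, 0, 0, 0.45]]}' | python3 drive.py
python3 go.py .46 -.2 .3 -26.7
```

```text
clock: 1.6
tcp_pos: [0.4632, 0.0181, 0.3038]
orientation: [-2.25, -2.192, -0.0]
contact_force: [0.5, -0.2, 0.3]
grip_width: 0.0852
gripper_force: 0.0
go [-0.2181  0.0025  0.0037] [-0.    -0.     0.439] tcp [0.4632 0.0181 0.3038]
```

```bash
echo '{"moves":[[-0.045, 0, 0, 0, 0, 0.09], [-0.09, 0, 0, 0, 0, 0.18], [-0.135, 0, 0, 0, 0, 0.27], [-0.18, 0, 0, 0, 0, 0.36], [-0.218, 0.002, 0, 0, 0, 0.439]]}' | python3 drive.py
python3 - <<'E'
from bench import r, camrig, workorder
from h import *
c=camrig.camera_info("wrist");p,d=camrig.grab_frame("wrist");cv2.imwrite("pics/w1.png",p)
P=cloud(d,c)
print("stone",top(P,.05,.07,(.35,.6,-.4,-.2),c,.06))
go(.459,-.2765,.2,-26.7)
E
```

```text
clock: 2.1
tcp_pos: [0.4599, -0.2005, 0.3039]
orientation: [-2.675, -1.647, -0.0]
contact_force: [1.6, -0.3, -0.2]
grip_width: 0.0854
gripper_force: 0.0
stone (((459.9798583984375, -276.8275451660156), (43.41477966308594, 65.6430892944336), 63.296749114990234), array([ 0.4599165 , -0.27639732], dtype=float32), 3395)
go [-0.0622  0.0314  0.1049] [ 0.003  0.003 -0.01 ] tcp [ 0.4595 -0.2064  0.3046]
```

View pics/w1.png

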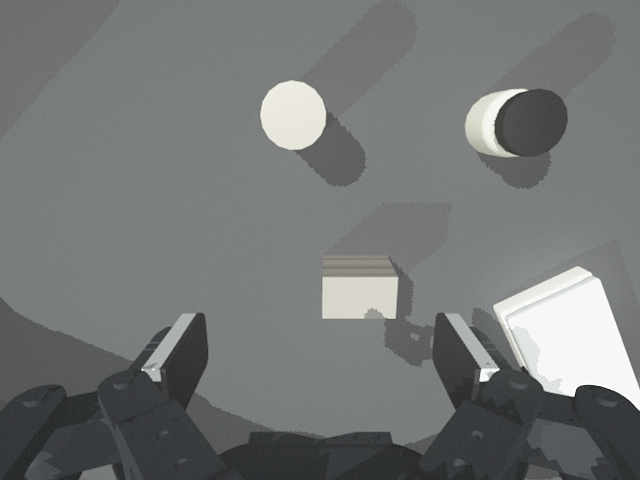

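The wrist view shows the stone at (360,297), square to the fingers. Its position, (0.460, -0.277), agrees with the top view, so I'm descending.

```bash
echo '{"moves":[[-0.03, 0.015, 0.03, 0, 0, -0.005], [-0.0615, 0.0325, 0.07, 0, 0, -0.01], [-0.0615, 0.0325, 0.11, 0, 0, -0.01], [-0.0615, 0.0325, 0.11, 0, 0, -0.01], [-0.0615, 0.0325, 0.11, 0, 0, -0.01]]}' | python3 drive.py
python3 go.py .46 -.277 .094 -26.7
```

```text
clock: 2.65
tcp_pos: [0.4622, -0.2673, 0.1938]
orientation: [-2.661, -1.666, 0.002]
contact_force: [-0.2, 0.8, -0.3]
grip_width: 0.0855
gripper_force: 0.0
go [-0.0097  0.0025  0.0998] [-0.002  0.     0.014] tcp [ 0.4622 -0.2673  0.1938]
```

```bash
echo '{"moves":[[-0.01, 0.0025, 0.03, 0, 0, 0.014], [-0.01, 0.0025, 0.06, 0, 0, 0.014], [-0.01, 0.0025, 0.085, 0, 0, 0.014], [-0.01, 0.0025, 0.1, 0, 0, 0.014], [-0.01, 0.0025, 0.1, 0, 0, 0.014]]}' | python3 drive.py
echo '{"moves":[[0, 0, 0, 0, 0, 0], [0, 0, 0, 0, 0, 0], [0, 0, 0, 0, 0, 0], [0, 0, 0, 0, 0, 0], [0, 0, 0, 0, 0, 0]]}' | python3 drive.py .05 60
python3 go.py .46 -.277 .094 -26.7
```

```text
clock: 3.15
tcp_pos: [0.4609, -0.2769, 0.0941]
orientation: [-2.673, -1.65, -0.001]
contact_force: [-0.5, 0.5, 0.3]
grip_width: 0.0854
gripper_force: 0.0
clock: 3.65
tcp_pos: [0.4611, -0.2779, 0.0958]
orientation: [2.673, 1.648, 0.003]
contact_force: [-1.5, 1.3, 6.0]
grip_width: 0.065
gripper_force: 67.0
go [ 0.0003 -0.0013  0.0018] [ 0.002 -0.001  0.   ] tcp [ 0.4611 -0.2779  0.0958]
```

```bash
echo '{"moves":[[0, 0, -0.02, 0, 0, 0], [0, 0, -0.06, 0, 0, 0], [0, 0, -0.1, 0, 0, 0], [0, 0, -0.14, 0, 0, 0], [0, 0, -0.17, 0, 0, 0]]}' | python3 drive.py
python3 - <<'E'
from bench import r, camrig, workorder
from h import *
go(.5,.0,.264,-20)
c=camrig.camera_info("wrist");p,d=camrig.grab_frame("wrist");cv2.imwrite("pics/w2.png",p)
print(camrig.camera_info("wrist"))
E
```

```text
clock: 4.15
tcp_pos: [0.4603, -0.2781, 0.2671]
orientation: [2.673, 1.647, 0.003]
contact_force: [0.4, 0.2, -4.4]
grip_width: 0.0652
gripper_force: 69.9
go [ 0.2662 -0.0897  0.0031] [ 0.003 -0.001 -0.118] tcp [ 0.4603 -0.2781  0.2671]
{'camera_matrix': array([[387.00397574,   0.        , 319.99136405],
       [  0.        , 387.00397574, 245.08085184],
       [  0.        ,   0.        ,   1.        ]]), 'R': array([[ 0.89316808, -0.44963392,  0.00895152],
       [-0.43252769, -0.85339589,  0.29092136],
       [-0.12316892, -0.26371346, -0.95670509]]), 't': array([-0.54035965, -0.06647418,  0.33204606])}
```

View pics/w2.png

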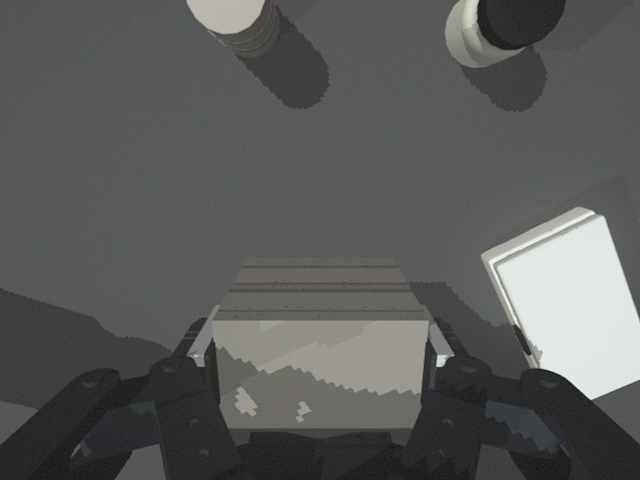

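Stone is held square, upright and central, about 95.6 mm from the TCP to its underside. I'm carrying it to the vise.

```bash
echo '{"moves":[[0.03, -0.007, 0, 0, 0, -0.02], [0.07, -0.015, 0, 0, 0, -0.04], [0.115, -0.024, 0, 0, 0, -0.06], [0.16, -0.033, 0, 0, 0, -0.08], [0.205, -0.042, 0, 0, 0, -0.1]]}' | python3 drive.py
echo '{"moves":[[0.045, -0.01, 0, 0, 0, -0.02], [0.09, -0.02, 0, 0, 0, -0.04], [0.135, -0.03, 0, 0, 0, -0.06], [0.175, -0.04, 0, 0, 0, -0.08], [0.2, -0.045, 0, 0, 0, -0.1]]}' | python3 drive.py
echo '{"moves":[[0, 0, 0, 0, 0, 0], [0, 0, 0, 0, 0, 0], [0, 0, 0, 0, 0, 0]]}' | python3 drive.py
python3 - <<'E'
from bench import r, camrig, workorder
from h import *
go(.607,.262,.267,-15)
c=camrig.camera_info("wrist");p,d=camrig.grab_frame("wrist");cv2.imwrite("pics/w3.png",p);np.save("w3.npy",d)
P=cloud(d,c)
for n in ("fixedjaw",(.080,.092),.085,),: print(top(P,*n[1],(.4,.8,.2,.6),c,n[2]))
E
```

```text
clock: 4.7
tcp_pos: [0.5147, -0.074, 0.2643]
orientation: [-2.588, -1.78, -0.001]
contact_force: [1.6, -1.4, -3.8]
grip_width: 0.0649
gripper_force: 69.8
clock: 5.2
tcp_pos: [0.544, 0.1312, 0.264]
orientation: [-2.491, -1.913, -0.001]
contact_force: [-0.1, 1.3, -4.2]
grip_width: 0.0653
gripper_force: 69.8
clock: 5.5
tcp_pos: [0.5444, 0.1251, 0.264]
orientation: [2.498, 1.904, -0.001]
contact_force: [-0.0, 0.7, -4.2]
grip_width: 0.0651
gripper_force: 69.8
go [ 0.1486  0.024  -0.0031] [ 0.     0.001 -0.007] tcp [0.5444 0.1251 0.264 ]
(((595.3469848632812, 217.87332153320312), (12.407614707946777, 89.85478210449219), 75.14956665039062), array([0.5954127 , 0.21798065], dtype=float32), 3377)
```

View pics/w3.png

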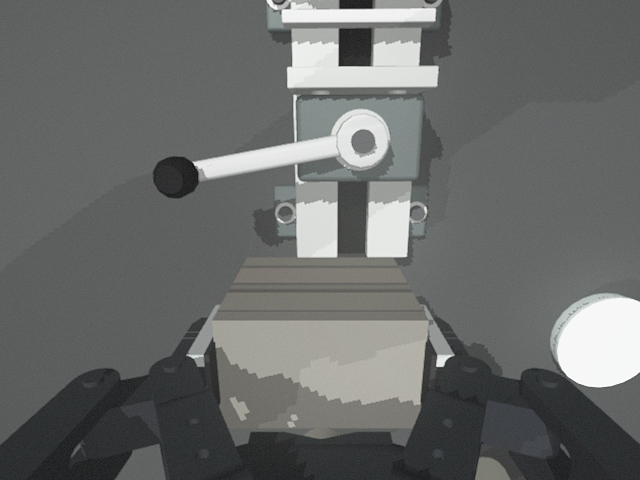

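The wrist view shows the moving jaw at (363,76) with the lever pointing left, knob at (176,177). The opening is about 64 mm and the vise yaw about -15°. Next I'll hover 5 mm off the fixed jaw and lower partway.

```bash
echo '{"moves":[[0.035, 0.006, 0, 0, 0, -0.003], [0.075, 0.012, 0, 0, 0, -0.007], [0.115, 0.018, 0, 0, 0, -0.007], [0.1486, 0.024, 0, 0, 0, -0.007], [0.1486, 0.024, 0, 0, 0, -0.007]]}' | python3 drive.py
echo '{"moves":[[0, 0, 0.03, 0, 0, 0], [0, 0, 0.06, 0, 0, 0], [0, 0, 0.075, 0, 0, 0], [0, 0, 0.075, 0, 0, 0], [0, 0, 0.075, 0, 0, 0]]}' | python3 drive.py
python3 - <<'E'
from bench import r, camrig, workorder
from h import *
go(.607,.262,.16,-15)
c=camrig.camera_info("wrist");p,d=camrig.grab_frame("wrist")
P=cloud(d,c)
print(top(P,.080,.092,(.4,.8,.27,.6),c,.085))
p2,d2=camrig.grab_frame("side");cv2.imwrite("pics/s2.png",cv2.resize(p2[300:480,120:400],None,fx=2.5,fy=2.5))
E
```

```text
clock: 6.05
tcp_pos: [0.6076, 0.2694, 0.2633]
orientation: [-2.484, -1.922, -0.004]
contact_force: [-1.3, 0.5, -4.7]
grip_width: 0.0655
gripper_force: 69.8
clock: 6.55
tcp_pos: [0.6074, 0.2634, 0.1898]
orientation: [2.49, 1.914, 0.001]
contact_force: [-0.6, -0.1, -3.5]
grip_width: 0.0654
gripper_force: 69.6
go [-0.0015 -0.0001  0.0298] [ 0.001 -0.     0.002] tcp [0.6074 0.2634 0.1898]
(((618.7728271484375, 304.5861511230469), (33.300228118896484, 89.81892395019531), 75.1268539428711), array([0.6187667, 0.3046462], dtype=float32), 13571)
```

View pics/s2.png

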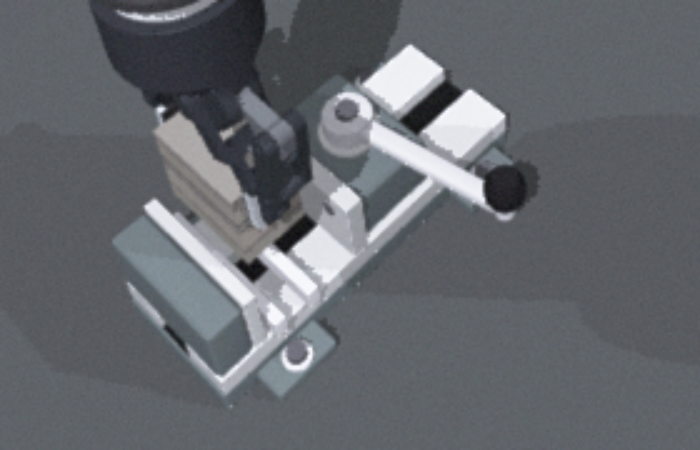

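```bash
echo '{"moves":[[0.002, 0, 0.01, 0, 0, 0], [0.004, 0, 0.02, 0, 0, 0], [0.004, 0, 0.03, 0, 0, 0], [0.004, 0, 0.037, 0, 0, 0], [0.004, 0, 0.037, 0, 0, 0]]}' | python3 drive.py
echo '{"moves":[[0, 0, 0.001, 0, 0, 0], [0, 0, 0.002, 0, 0, 0], [0, 0, 0.003, 0, 0, 0], [0, 0, 0.004, 0, 0, 0], [0, 0, 0.004, 0, 0, 0]]}' | python3 drive.py; python3 go.py .6095 .27 .1466 -15
```

```text
clock: 7.15
tcp_pos: [0.6069, 0.2677, 0.1501]
orientation: [-2.489, -1.916, 0.005]
contact_force: [-0.1, 0.3, -3.4]
grip_width: 0.065
gripper_force: 69.9
clock: 7.65
tcp_pos: [0.6078, 0.268, 0.1479]
orientation: [-2.49, -1.916, -0.0]
contact_force: [0.7, -0.6, -4.1]
grip_width: 0.065
gripper_force: 69.8
go [0.0024 0.0012 0.0013] [-0.    -0.     0.003] tcp [0.6078 0.268  0.1479]
```

```bash
echo '{"moves":[[0, 0, 0.0005, 0, 0, 0], [0, 0, 0.001, 0, 0, 0], [0, 0, 0.0015, 0, 0, 0], [0, 0, 0.0015, 0, 0, 0], [0, 0, 0.0015, 0, 0, 0]]}' | python3 drive.py; python3 go.py .6095 .27 .1466 -15
```

```text
clock: 8.15
tcp_pos: [0.6079, 0.268, 0.1469]
orientation: [-2.49, -1.916, -0.0]
contact_force: [-3.7, -0.3, 3.4]
grip_width: 0.0649
gripper_force: 70.5
go [0.0024 0.0011 0.0003] [-0.    -0.     0.003] tcp [0.6079 0.268  0.1469]
```

Down on the parallels (Fz went from -4 to +3.4 N). Next I'll slide it to the fixed jaw.

```bash
echo '{"moves":[[0.0005, 0, 0, 0, 0, 0], [0.001, 0, 0, 0, 0, 0], [0.0015, 0, 0, 0, 0, 0], [0.0015, 0, 0, 0, 0, 0]]}' | python3 drive.py; echo '{"moves":[[0.0005, 0, 0, 0, 0, 0], [0.001, 0, 0, 0, 0, 0], [0.001, 0, 0, 0, 0, 0], [0.001, 0, 0, 0, 0, 0]]}' | python3 drive.py
```

```text
clock: 8.55
tcp_pos: [0.608, 0.2683, 0.1469]
orientation: [2.49, 1.915, -0.002]
contact_force: [-5.9, -3.5, 6.8]
grip_width: 0.0652
gripper_force: 71.2
clock: 8.95
tcp_pos: [0.6084, 0.2688, 0.1469]
orientation: [2.49, 1.914, -0.003]
contact_force: [-6.4, -3.5, 7.5]
grip_width: 0.065
gripper_force: 71.3
```

```bash
echo '{"moves":[[0, 0.0005, -0.0006, 0, 0, 0], [0.0005, 0.001, -0.0006, 0, 0, 0], [0.001, 0.001, -0.0006, 0, 0, 0], [0.001, 0.001, -0.0006, 0, 0, 0]]}' | python3 drive.py; echo '{"moves":[[0.0005, 0, 0, 0, 0, 0], [0.001, 0, 0, 0, 0, 0], [0.0015, 0, 0, 0, 0, 0], [0.0015, 0, 0, 0, 0, 0], [0.0015, 0, 0, 0, 0, 0]]}' | python3 drive.py
```

```text
clock: 9.35
tcp_pos: [0.6096, 0.2702, 0.1469]
orientation: [2.49, 1.915, -0.002]
contact_force: [-2.9, -4.2, 2.5]
grip_width: 0.0652
gripper_force: 70.8
clock: 9.85
tcp_pos: [0.6096, 0.2703, 0.1469]
orientation: [2.491, 1.913, -0.005]
contact_force: [-5.2, -6.9, 5.6]
grip_width: 0.0653
gripper_force: 71.1
```

It's against the jaw: a further 1.5 mm commanded gave no motion, only rising force. Releasing and rising.

```bash
echo '{"moves":[[-0.001, 0, 0, 0, 0, 0], [-0.001, 0, -0.0005, 0, 0, 0]]}' | python3 drive.py
echo '{"moves":[[0, 0, 0, 0, 0, 0], [0, 0, 0, 0, 0, 0], [0, 0, 0, 0, 0, 0], [0, 0, 0, 0, 0, 0]]}' | python3 drive.py .085
echo '{"moves":[[0, 0, -0.01, 0, 0, 0], [0, 0, -0.03, 0, 0, 0], [0, 0, -0.06, 0, 0, 0], [0, 0, -0.09, 0, 0, 0], [0, 0, -0.12, 0, 0, 0]]}' | python3 drive.py
python3 - <<'E'
from bench import r, camrig, workorder
from h import *
P,_=camrig.grab_frame("top");d=_;c=camrig.camera_info("top");P=cloud(d,c)
c2=camrig.camera_info("wrist");p,d2=camrig.grab_frame("wrist");P2=cloud(d2,c2);cv2.imwrite("pics/w4.png",p)
for PP,cc in((P2,c2),):
    print("stone",top(PP,.10,.12,(.52,.7,.2,.35),cc,.111))
    print("fj",top(PP,.08,.092,(.4,.8,.27,.6),cc,.085))
go(.57,.1,.26,-15)
E
```

```text
clock: 10.05
tcp_pos: [0.6096, 0.2703, 0.147]
orientation: [2.49, 1.914, -0.003]
contact_force: [-0.5, -4.1, -3.6]
grip_width: 0.0652
gripper_force: 69.8
clock: 10.45
tcp_pos: [0.6101, 0.2723, 0.1477]
orientation: [-2.489, -1.917, -0.002]
contact_force: [-0.1, 0.3, -0.2]
grip_width: 0.0854
gripper_force: 0.0
clock: 10.95
tcp_pos: [0.6099, 0.2716, 0.2696]
orientation: [2.49, 1.916, 0.001]
contact_force: [0.3, 0.7, 0.9]
grip_width: 0.0848
gripper_force: 0.0
stone (((608.7923583984375, 270.0252685546875), (43.10787582397461, 66.1893081665039), 75.02193450927734), array([0.60880136, 0.27019462], dtype=float32), 6586)
fj (((618.3414916992188, 303.1603088378906), (35.49106216430664, 89.88431549072266), 75.14427185058594), array([0.61859524, 0.30384853], dtype=float32), 6513)
go [-0.1771  0.0033  0.0121] [ 0.006 -0.006  0.002] tcp [0.6122 0.272  0.2732]
```

View pics/w4.png

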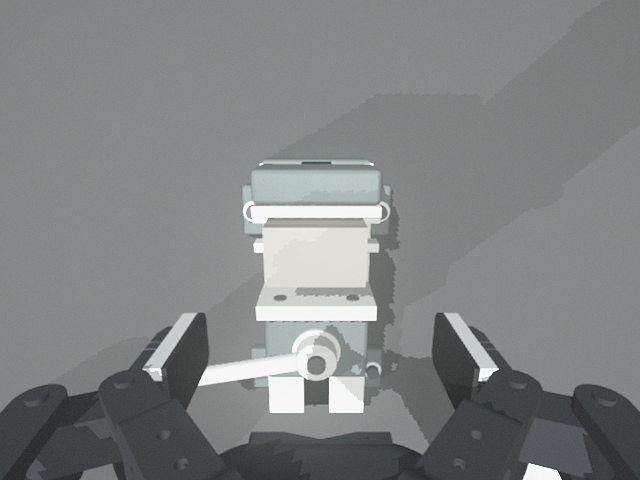

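The stone stands flat against the fixed jaw, stone and jaw both at yaw -15°. In view it spans (263–370, 220–287), with the lever still at left. Next: closed fingers behind the carriage.

```bash
echo '{"moves":[[-0.035, 0, 0, 0, 0, 0], [-0.08, 0, 0, 0, 0, 0], [-0.12, 0, 0.02, 0, 0, 0], [-0.146, 0, 0.04, 0, 0, 0], [-0.146, 0, 0.06, 0, 0, 0]]}' | python3 drive.py 0
python3 go.py .5721 .1306 .128 -15
```

```text
clock: 11.55
tcp_pos: [0.5716, 0.1253, 0.2076]
orientation: [2.495, 1.907, -0.001]
contact_force: [0.2, 1.0, -0.6]
grip_width: 0.0118
gripper_force: 0.0
go [ 0.0054 -0.001   0.0796] [ 0.001  0.001 -0.004] tcp [0.5716 0.1253 0.2076]
```

```bash
echo '{"moves":[[0, 0, 0.03, 0, 0, 0], [0, 0, 0.055, 0, 0, 0], [0.001, -0.001, 0.07, 0, 0, 0], [0.002, -0.001, 0.08, 0, 0, 0], [0.002, -0.001, 0.08, 0, 0, 0]]}' | python3 drive.py
python3 - <<'E'
from bench import r, camrig, workorder
from h import *
go(.5721,.1306,.128,-15)
p2,d2=camrig.grab_frame("side");cv2.imwrite("pics/s3.png",cv2.resize(p2[300:480,120:400],None,fx=2.5,fy=2.5))
E
```

```text
clock: 12.05
tcp_pos: [0.5716, 0.1329, 0.1267]
orientation: [-2.489, -1.916, 0.002]
contact_force: [0.0, 0.2, 0.2]
grip_width: -0.0001
gripper_force: 0.0
go [-0.0021  0.0011 -0.0013] [-0.001  0.001  0.003] tcp [0.5716 0.1329 0.1267]
```

View pics/s3.png

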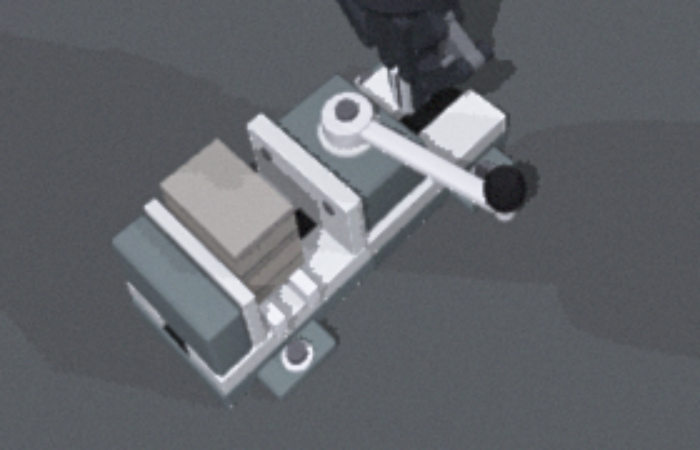

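The fingers are behind the carriage back (view about (405,90)). The stone is seated, with about 24 mm between it and the jaw. Pushing slowly.

```bash
echo '{"moves":[[0.005, 0.001, 0, 0, 0, 0], [0.01, 0.001, 0, 0, 0, 0], [0.014, 0.001, 0, 0, 0, 0], [0.018, 0.001, 0, 0, 0, 0], [0.022, 0.001, 0, 0, 0, 0]]}' | python3 drive.py
echo '{"moves":[[0.003, 0, 0, 0, 0, 0], [0.006, 0, 0, 0, 0, 0], [0.009, 0, 0, 0, 0, 0], [0.012, 0, 0, 0, 0, 0], [0.012, 0, 0, 0, 0, 0]]}' | python3 drive.py;python3 go.py .5801 .1603 .128 -15
```

```text
clock: 12.6
tcp_pos: [0.5779, 0.1487, 0.1284]
orientation: [2.491, 1.91, -0.008]
contact_force: [-5.5, -13.9, 11.2]
grip_width: 0.0002
gripper_force: 7.5
clock: 13.1
tcp_pos: [0.5811, 0.1608, 0.1284]
orientation: [2.491, 1.91, -0.007]
contact_force: [-6.0, -12.1, 9.8]
grip_width: 0.0003
gripper_force: 6.3
go [-0.0008 -0.0009  0.0004] [-0.001  0.005 -0.001] tcp [0.5811 0.1608 0.1284]
```

```bash
echo '{"moves":[[0.002, 0, 0, 0, 0, 0], [0.004, 0, 0, 0, 0, 0], [0.006, 0, 0, 0, 0, 0], [0.008, 0, 0, 0, 0, 0], [0.008, 0, 0, 0, 0, 0]]}' | python3 drive.py
echo '{"moves":[[0.001, 0, 0, 0, 0, 0], [0.002, 0, 0, 0, 0, 0], [0.002, 0, 0, 0, 0, 0]]}' | python3 drive.py
python3 - <<'E'
from bench import r, camrig, workorder
from h import *
c=camrig.camera_info("side");p,d=camrig.grab_frame("side");P=cloud(d,c)
print("stone",top(P,.10,.12,(.55,.7,.22,.35),c,.111)); print("mj",top(P,.08,.089,(.55,.7,.1,.28),c,.085))
E
```

```text
clock: 13.6
tcp_pos: [0.5831, 0.1682, 0.1283]
orientation: [2.491, 1.91, -0.007]
contact_force: [-5.6, -11.2, 10.9]
grip_width: -0.0
gripper_force: 6.5
clock: 13.9
tcp_pos: [0.5836, 0.1699, 0.1283]
orientation: [2.491, 1.91, -0.008]
contact_force: [-6.6, -12.6, 11.0]
grip_width: -0.0004
gripper_force: 6.8
stone (((606.4331665039062, 269.27862548828125), (42.65989303588867, 72.65056610107422), 74.35420227050781), array([0.60585034, 0.2701249 ], dtype=float32), 1439)
mj (((599.0379638671875, 239.7376708984375), (38.336891174316406, 88.79566955566406), 52.061988830566406), array([0.58695227, 0.24729685], dtype=float32), 319)
```

```bash
for i in 1 ; do echo '{"moves":[[0.001, 0, 0, 0, 0, 0], [0.0015, 0, 0, 0, 0, 0], [0.0015, 0, 0, 0, 0, 0]]}' | python3 drive.py | egrep 'tcp|contact'; echo '{"moves":[[0.001, 0, 0, 0, 0, 0], [0.0015, 0, 0, 0, 0, 0], [0.0015, 0, 0, 0, 0, 0]]}' | python3 drive.py| egrep 'tcp|contact'; done
```

```text
tcp_pos: [0.584, 0.1713, 0.1283]
contact_force: [-5.6, -12.4, 10.6]
tcp_pos: [0.584, 0.1715, 0.1283]
contact_force: [-7.4, -14.8, 12.8]
```

```bash
echo '{"moves":[[0.001, 0, 0, 0, 0, 0], [0.0015, 0, 0, 0, 0, 0], [0.0015, 0, 0, 0, 0, 0]]}' | python3 drive.py | egrep 'tcp|contact'; python3 - <<'E'
from bench import r, camrig, workorder
from h import *
p,d=camrig.grab_frame("side");cv2.imwrite("pics/s4.png",cv2.resize(p[300:480,120:400],None,fx=2.8,fy=2.8,interpolation=cv2.INTER_CUBIC))
E
```

```text
tcp_pos: [0.5842, 0.1718, 0.1283]
contact_force: [-7.8, -17.4, 13.9]
```

View pics/s4.png

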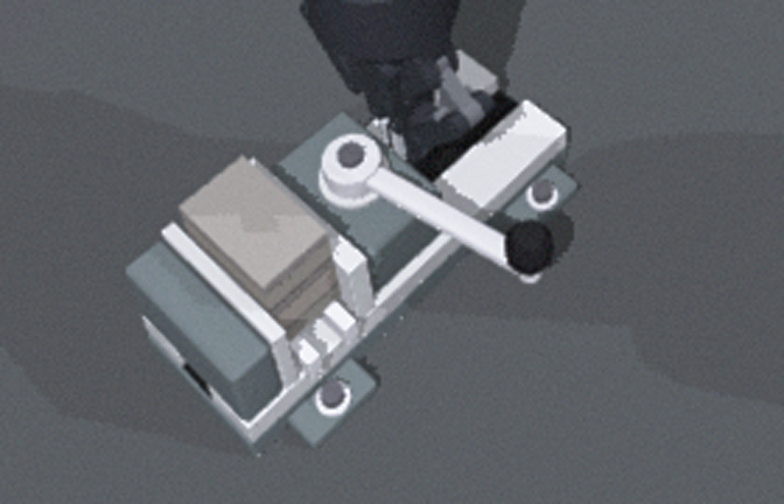

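The jaw at (345,265) now meets the rock, and force is rising with no motion. I'm backing off and rising, then measuring the knob.

```bash
echo '{"moves":[[-0.01, 0, 0, 0, 0, 0], [-0.03, 0, 0, 0, 0, 0], [-0.035, 0, -0.03, 0, 0, 0], [-0.035, 0, -0.07, 0, 0, 0], [-0.035, 0, -0.09, 0, 0, 0]]}' | python3 drive.py
echo '{"moves":[[0, 0, 0, 0, 0, 0], [0, 0, 0, 0, 0, 0]]}' | python3 drive.py .034
python3 - <<'E'
from bench import r, camrig, workorder
from h import *
for n in("top","side"):
    c=camrig.camera_info(n);p,d=camrig.grab_frame(n);P=cloud(d,c)
    print(n,"knob",top(P,.109,.125,(.4,.52,.1,.3),c,.116))
    if n=="top": print("hub",top(P,.094,.104,(.52,.68,.15,.3),c,.098))
go(.48,.21,.26,-15)
E
```

```text
clock: 15.4
tcp_pos: [0.5773, 0.1446, 0.2204]
orientation: [2.49, 1.914, 0.006]
contact_force: [0.0, 0.6, 0.6]
grip_width: -0.0005
gripper_force: 0.0
clock: 15.6
tcp_pos: [0.5761, 0.1454, 0.2176]
orientation: [-2.489, -1.916, -0.001]
contact_force: [-0.6, -0.1, 0.1]
grip_width: 0.0282
gripper_force: 0.0
top knob (((481.31256103515625, 215.36268615722656), (22.178749084472656, 21.32758140563965), 63.28009033203125), array([0.4815372 , 0.21606107], dtype=float32), 113)Traceback (most recent call last):
  File "<stdin>", line 6, in <module>
  File "h.py", line 16, in top
    k=1+np.argmax(s[1:,4]); v,u=np.nonzero(l==k)
        ~~~~~~~~~^^^^^^^^^
    return _wrapfunc(a, 'argmax', axis=axis, out=out, **kwds)
    return bound(*args, **kwds)
ValueError: attempt to get argmax of an empty sequence
```

```bash
echo '{"moves":[[0.005, -0.01, -0.01, 0, 0, 0.14], [0.01, -0.02, -0.02, 0, 0, 0.28], [0.015, -0.035, -0.03, 0, 0, 0.42], [0.02, -0.045, -0.03, 0, 0, 0.56], [0.025, -0.055, -0.03, 0, 0, 0.7]]}' | python3 drive.py
python3 go.py .482 .219 .25 -95
```

```text
clock: 16.15
tcp_pos: [0.5285, 0.1839, 0.2464]
orientation: [2.998, 0.938, -0.003]
contact_force: [-0.5, -0.0, -0.7]
grip_width: 0.0337
gripper_force: 0.0
go [-0.0183 -0.0553 -0.0036] [0.    0.002 0.694] tcp [0.5285 0.1839 0.2464]
```

```bash
echo '{"moves":[[-0.004, -0.011, 0, 0, 0, 0.14], [-0.008, -0.022, 0, 0, 0, 0.28], [-0.012, -0.033, 0, 0, 0, 0.42], [-0.015, -0.044, 0, 0, 0, 0.56], [-0.018, -0.055, 0, 0, 0, 0.69]]}' | python3 drive.py
echo '{"moves":[[0, 0, 0, 0, 0, 0], [0, 0, 0, 0, 0, 0]]}' | python3 drive.py
python3 - <<'E'
from bench import r, camrig, workorder
from h import *
go(.482,.219,.17,-95)
c=camrig.camera_info("wrist");p,d=camrig.grab_frame("wrist");P=cloud(d,c);cv2.imwrite("pics/w5.png",p)
print("knob",top(P,.107,.125,(.4,.54,.1,.3),c,.116))
E
```

```text
clock: 16.65
tcp_pos: [0.4822, 0.2184, 0.2462]
orientation: [3.137, -0.131, -0.003]
contact_force: [0.6, -0.4, -0.5]
grip_width: 0.0338
gripper_force: 0.0
clock: 16.85
tcp_pos: [0.483, 0.2182, 0.2467]
orientation: [3.138, -0.116, -0.001]
contact_force: [0.5, 0.4, 0.2]
grip_width: 0.0341
gripper_force: 0.0
go [-0.001  -0.0008  0.0767] [0.002 0.001 0.013] tcp [0.483  0.2182 0.2467]
knob (((484.074951171875, 218.47027587890625), (22.643159866333008, 22.855005264282227), 41.89571762084961), array([0.48421708, 0.21850865], dtype=float32), 1292)
```

View pics/w5.png

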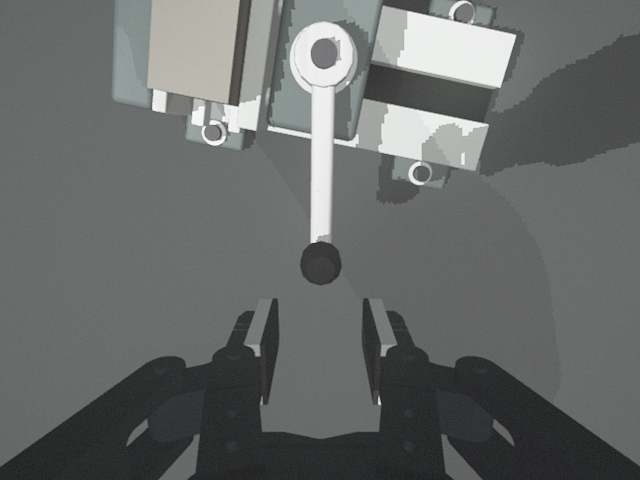

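The knob is at (320,263), and its world position (0.484, 0.2185) agrees with the geometry. Lowering the loose cage around it.

```bash
echo '{"moves":[[0.001, 0, 0.025, 0, 0, 0.013], [0.001, 0, 0.05, 0, 0, 0.013], [0.001, 0, 0.07, 0, 0, 0.013], [0.001, 0, 0.077, 0, 0, 0.013], [0.001, 0, 0.077, 0, 0, 0.013]]}' | python3 drive.py
echo '{"moves":[[0.0006, 0.011, 0, 0, 0, -0.1], [0.0022, 0.0223, 0, 0, 0, -0.2], [0.005, 0.0331, 0, 0, 0, -0.3], [0.0088, 0.0436, 0, 0, 0, -0.4], [0.0137, 0.0537, 0, 0, 0, -0.5]]}' | python3 drive.py
python3 go.py .484 .2185 .17 -66.5
```

```text
clock: 17.4
tcp_pos: [0.4843, 0.2175, 0.1699]
orientation: [3.137, -0.143, -0.002]
contact_force: [-0.4, 0.3, 0.9]
grip_width: 0.0339
gripper_force: 0.0
clock: 17.9
tcp_pos: [0.4929, 0.1638, 0.1713]
orientation: [-3.073, -0.646, 0.0]
contact_force: [-2.3, 2.2, -1.0]
grip_width: 0.0342
gripper_force: 1.4
go [ 0.0139 -0.0537  0.0014] [-0.002 -0.     0.004] tcp [0.4929 0.1638 0.1713]
```

```bash
echo '{"moves":[[0.0006, 0.011, 0, 0, 0, -0.1], [0.0022, 0.0223, 0, 0, 0, -0.2], [0.005, 0.0331, 0, 0, 0, -0.3], [0.0088, 0.0436, 0, 0, 0, -0.4], [0.0137, 0.0537, 0, 0, 0, -0.5]]}' | python3 drive.py
python3 - <<'E'
from bench import r, camrig, workorder
from h import *
c=camrig.camera_info("wrist");o=r.get_obs()
R=Ro.from_rotvec(o["orientation"]);print(R.as_matrix()[:,:2].T.round(3))
go(.567,.1,.17,-15)
p,d=camrig.grab_frame("wrist");P=cloud(d,c)
print("knob",top(P,.107,.125,(.4,.6,.05,.3),c,.116))
E
```

```text
clock: 18.4
tcp_pos: [0.5264, 0.119, 0.1712]
orientation: [-2.819, -1.385, 0.003]
contact_force: [-2.9, 0.8, 0.9]
grip_width: 0.0336
gripper_force: 1.5
[[ 0.611  0.792 -0.001]
 [ 0.792 -0.611 -0.002]]
go [0.0098 0.0438 0.0011] [-0.002  0.001 -0.396] tcp [0.5264 0.119  0.1712]
knob (((518.0343017578125, 128.4623260498047), (32.828834533691406, 33.3958740234375), 1.0594065189361572), array([0.5197421 , 0.12748802], dtype=float32), 3905)
```

```bash
echo '{"moves":[[0, 0.0115, 0, 0, 0, -0.1], [0.0012, 0.0227, 0, 0, 0, -0.2], [0.0035, 0.0337, 0, 0, 0, -0.3], [0.0066, 0.0444, 0, 0, 0, -0.4], [0.0088, 0.05, 0, 0, 0, -0.4]]}' | python3 drive.py
echo '{"moves":[[0, 0.001, 0, 0, 0, 0], [0, 0.001, 0, 0, 0, 0], [0, 0.001, 0, 0, 0, 0]]}' | python3 drive.py
python3 go.py .567 .1 .17 -15
```

```text
clock: 18.95
tcp_pos: [0.5699, 0.0966, 0.1708]
orientation: [-2.489, -1.909, 0.006]
contact_force: [-18.4, 5.6, 14.9]
grip_width: 0.0344
gripper_force: 9.2
clock: 19.25
tcp_pos: [0.5697, 0.0967, 0.1707]
orientation: [-2.49, -1.906, 0.008]
contact_force: [-13.1, 3.0, 8.8]
grip_width: 0.0345
gripper_force: 6.0
go [ 0.0025 -0.0035  0.0008] [-0.007  0.    -0.003] tcp [0.5697 0.0967 0.1707]
```

At the stop: 13–18 N with no motion, and the position matches. Centring the cage, rising, and checking.

```bash
echo '{"moves":[[0, -0.003, 0, 0, 0, 0], [0, -0.007, 0, 0, 0, 0], [0, -0.007, 0, 0, 0, 0]]}' | python3 drive.py
echo '{"moves":[[0, 0, -0.02, 0, 0, 0], [0, 0, -0.05, 0, 0, 0], [-0.02, 0, -0.09, 0, 0, 0], [-0.06, 0, -0.12, 0, 0, 0], [-0.1, 0, -0.14, 0, 0, 0]]}' | python3 drive.py
echo '{"moves":[[0, 0, 0, 0, 0, 0], [0, 0, 0, 0, 0, 0], [0, 0, 0, 0, 0, 0]]}' | python3 drive.py
python3 - <<'E'
from bench import r, camrig, workorder
from h import *
c=camrig.camera_info("wrist");p,d=camrig.grab_frame("wrist");P=cloud(d,c)
print("wknob",top(P,.107,.122,(.5,.62,.06,.16),c,.116))
p,d=camrig.grab_frame("side");P=cloud(d,camrig.camera_info("side"))
print("sknob",top(P,.107,.122,(.5,.62,.06,.16),camrig.camera_info("side"),.116))
print("stone",top(P,.10,.12,(.55,.7,.22,.35),camrig.camera_info("side"),.111))
cv2.imwrite("pics/s5.png",p)
E
```

```text
clock: 19.55
tcp_pos: [0.5662, 0.0976, 0.1711]
orientation: [2.493, 1.91, 0.002]
contact_force: [0.5, 0.2, 0.4]
grip_width: 0.034
gripper_force: 0.0
clock: 20.05
tcp_pos: [0.541, -0.0001, 0.3133]
orientation: [2.491, 1.911, 0.006]
contact_force: [1.0, -0.6, -0.5]
grip_width: 0.0341
gripper_force: 0.0
clock: 20.35
tcp_pos: [0.5402, 0.002, 0.3101]
orientation: [-2.492, -1.913, -0.0]
contact_force: [-0.3, 0.1, 0.9]
grip_width: 0.034
gripper_force: 0.0
wknob (((562.3841552734375, 95.41986083984375), (22.64348602294922, 22.23303985595703), 27.512474060058594), array([0.5624482 , 0.09557121], dtype=float32), 1085)
sknob (((560.1583862304688, 99.71662139892578), (23.510196685791016, 22.883642196655273), 80.82803344726562), array([0.56049997, 0.0998912 ], dtype=float32), 149)
stone (((606.495361328125, 270.01483154296875), (43.0922737121582, 72.69281005859375), 75.01318359375), array([0.60586137, 0.2703583 ], dtype=float32), 1438)
```

View pics/s5.png

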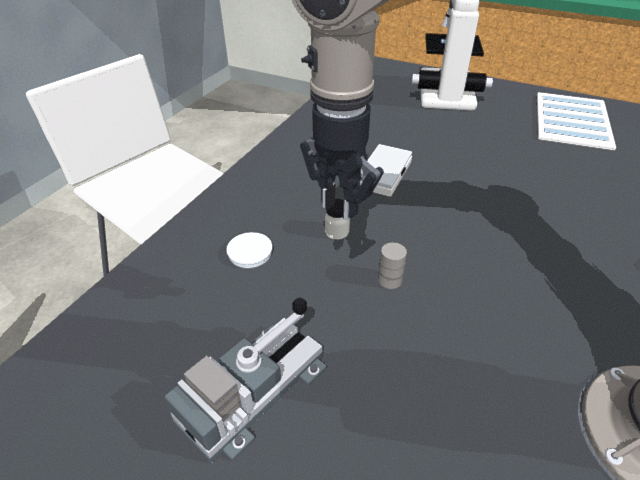

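```bash
python3 - <<'E'
from bench import r, camrig, workorder
from h import *
for n in("wrist","side"):
    c=camrig.camera_info(n);p,d=camrig.grab_frame(n);P=cloud(d,c)
    k=top(P,.107,.122,(.5,.62,.06,.16),c,.116)[0][0]
    b=top(P,.089,.095,(.5,.64,.1,.23),c,.092); cj=top(P,.068,.079,(.5,.7,.1,.26),c,.075)
    h=top(P,.096,.104,(.55,.64,.17,.25),c,.1)
    print(n,np.round(k,1),"bar",b,"\n carr",cj,"\n hub",h)
    v=np.array(h[0][0])-k; print(np.linalg.norm(v),np.degrees(np.arctan2(v[1],v[0])))
E
```

```text
Traceback (most recent call last):
  File "h.py", line 16, in top
    k=1+np.argmax(s[1:,4]); v,u=np.nonzero(l==k)
        ~~~~~~~~~^^^^^^^^^
ValueError: attempt to get argmax of an empty sequence
```

```bash
python3 - <<'E'
from bench import r, camrig, workorder
from h import *
c=camrig.camera_info("wrist");p,d=camrig.grab_frame("wrist");P=cloud(d,c)
k=np.array(top(P,.107,.122,(.5,.62,.06,.16),c,.116)[0][0])
b=top(P,.085,.098,(.5,.64,.11,.2),c,.092);print(k,b)
m=(P[...,2]>.08)&(P[...,2]<.105)&(P[...,1]>.115)&(P[...,1]<.185)&(P[...,0]<.62)&(P[...,0]>.54)
q=P[m][:,:2]; print(len(q)); u,s,v=np.linalg.svd(q-q.mean(0),full_matrices=False);print("bar angle",np.degrees(np.arctan2(v[0,1],v[0,0])))
cv2.imwrite("pics/w6.png",p)
E
```

```text
[562.41375732  95.45711517] (((571.8253173828125, 130.17510986328125), (44.58913040161133, 12.480626106262207), 74.62140655517578), array([0.57190996, 0.1314651 ], dtype=float32), 1382)
1222
bar angle -106.43846816209593
```

View pics/w6.png

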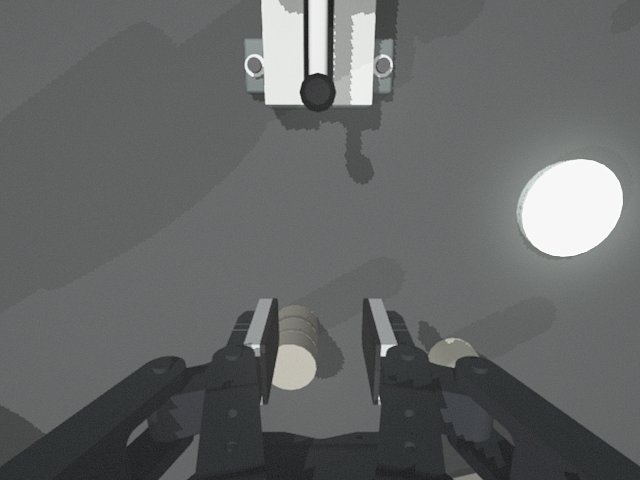

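The lever lies along the vise centreline (bar 74.6° against the vise's 75°), with its knob at (318,92). It is at the stop, so I'm handing in.

```bash
python3 -c "
from bench import r, camrig, workorder
print(workorder.hand_in())"
```

```text
the job is handed in; nothing more can be done
None
```

The rock is clamped: it stands on the parallels at mid-jaw, wide side against the fixed jaw, moving jaw against it and cam lever at its stop. The other samples and containers weren't touched, and I handed the job in at about 20.5 s on the robot's clock; no verdict came back.

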